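# Pull the blind plug out of the ferrule die block

### The job

Take the puller from its stand, feel its nose and cross pin gently down into the slotted hole of the blind plug in the steel die block until it is fully home, and screw it a part turn clockwise to lock it. Pull the plug straight up out of the block and stand it upright in the shallow wooden tray with the puller still in it, then let go. Never force the puller, and leave the jar, the weight and the tin where they are.

Things in the scene. Friction and masses are not known exactly. Their poses are not given: they have to be found in the camera images.
- puller: loose steel puller, 90 mm long, 150 g, upright in the stand at the start. Origin: centre of the nose's lower tip; z runs up the rod to the handle. Nose and rod 10 mm thick, the tip tapered to 4 mm over 5 mm; collar 32 mm across from 24 to 29 mm above the tip; flat wing handle from 46 to 90 mm, 30 mm wide along x, 16 mm thick along y
- puller_pin (a point): centre of the puller's round cross pin, 10 mm above its tip: 5 mm thick, 24 mm from end to end, along the puller's x axis (same axes as the puller)
- puller_grip (a point): place to grip on the wing handle, 72 mm above the puller's tip, flat sides 16 mm apart along the puller's y axis; hold it firmly, some 80 N. Pushes of 3 to 5 N and a turning moment of about 0.1 N m are enough to feel disc, floor and stop; much over 30 N would damage the parts
- stand: fixed wooden stand 70 x 70 x 40 mm high with an upright 27 mm hole through its middle; the puller hangs in it by its collar, its tip 16 mm above the table, and lifts straight out. Origin: centre of its underside.
- block: fixed dark steel die block 110 x 110 x 45 mm high with four low screw heads on top. Origin: centre of its underside; z up. In its middle a square pocket 43 x 43 mm, 30 mm deep, holds the plug flush with the top; four sprung noses in the pocket walls clamp the plug: pulling it takes about 10 to 20 N until it has risen 26 mm
- plug: loose square steel plug 40 x 40 x 30 mm high, 240 to 360 g, flush in the block's pocket with 1.5 mm of play all round. Origin: centre of its underside; z up; sides along x and y. A 28 mm round opening in its top shows a brass insert disc. Once the puller is locked under the disc the plug hangs on it with 2 mm of play
- plug_slot (a point): centre of the insert disc's top face, 28.5 mm above the plug's underside. Disc 5 mm thick, centre hole 12.4 mm, crossed by a straight slot 7 mm wide for the pin. The slot's direction is not measured: anywhere 0.15 to 1.15 rad counterclockwise of the plug's x axis, to be found by feel or eye (it is fixed). A pin lying across the slot rests on the disc, puller tip 7.5 mm below here
- plug_seat (a point): centre of the socket floor, 9 mm above the plug's underside, 19.5 mm below plug_slot: where the puller's tip stands when fully home, a drop of 12 mm once the pin meets the slot. Home, the puller turns clockwise from above by about 1.17 rad (give or take 0.2 with play) to a hard stop, the pin then under the disc; counterclockwise it stops after about 0.4 rad
- tray: fixed shallow wooden tray 110 x 110 mm, 14 mm high, walls 5 mm thick and floor 5 mm thick. Origin: centre of its underside.
- paste_jar: bystander: loose green jar with a wooden lid, 62 mm across, 68 mm high; origin at its underside
- brass_weight: bystander: loose turned weight with a button on top, 45 mm across, 36 mm high; origin at its underside
- thread_tin: bystander: loose flat tin 62 x 89 x 24 mm; origin at its underside
Mind the look-alikes: they are no part of the job. What is meant by the tray is not yellow, and is the larger of those in its own colour.

How it is judged:
By the outcome, as a careful person would: the job done as asked, in the order asked, and still so for the second after the job is handed in, with the robot touching nothing.
It also fails if it takes over 72 s, if anything falls off the work surface, if the arm or the gripper's body presses on something with over 40 N, if the wrist force passes 120 N, or if a joint passes its speed limit or range.

### The arm

A 6-joint arm with a two-finger parallel gripper is mounted at the origin on a cart in front of the work surface, level with it; the furniture and walls round the work are solid. World frame = base frame: x ahead of the robot, y to its left, z up, the work surface at z = 0. Lengths are in mm, angles in rad, forces in N, time in s.
With the tool pointing down it reaches from about 350 to 875 mm from the base axis. Payload 4.2 kg.
Tool frame: the origin (TCP) lies midway between the tips of the shut fingers; the grasp point (between the pads) lies 19 mm behind it (arm.hold_point_z is the distance from the TCP to the grasp point, in mm); z points along the fingers, y is the line along which they close (so a half turn about z gives the same grasp; the last joint's range is limited). The gripper opens to 85 mm and grips with 20 to 120 N. Pads are 22 mm wide; open, the fingers measure 114 mm over their backs; the gripper's body (76 mm by 85 mm) begins 54 mm behind the grasp point. The pads swing forward as they close: fully open they stand 13 mm farther back than shut.
Start: joints at [-1.09, 0.385, 0.008, 0, -1.194, -0.259], TCP at [137.509, -609.664, 231.312] pointing down, gripper open.
Joint ranges: [-3.14, 3.14], [-1.21, 2.06], [-1.07, 1.41], [-3.16, 2.05], [-2.99, -0.16], [-3.1, 3.1]. Speed limits (rad/s): [2.79, 2.79, 3.14, 3.14, 3.14, 3.14].

### API

Orientations are given as a unit quaternion [x, y, z, w].
In Python, from bench import arm, vision gives the robot as it stands. The module is installed in compiled form; this text tells all that it offers.
- The arm moves only by the tool servo_tool, never from a script. Its argument "plan" is a list of rows, each a list of 7 numbers: the shift along the world's x, y, z each as a share of 300 mm, from -1 to 1, then the turn, a rotation vector about the world's x, y, z each as a share of 2 rad, from -1 to 1, then the opening, from 0 (shut) to 1 (fully open). A call has 1 to 20 rows; each row shifts and turns the commanded pose from where the row before left it; what a row does not reach is not made up. A row lasts 1/8 s, in which the tool goes at most 62.5 mm and 10.7 degrees, less where a joint would pass 70% of its speed; a pose out of reach is approached as far as the arm can. A call with a number of a shift or a turn outside -1 to 1 is refused whole. A call with a gripper value outside its range is refused whole. The fingers move at their own pace and stop on an object; the grip force is fixed at half the most. Time passes only in rows, so rows that do not move let the fingers close. It gives the time, the measured TCP pose, the force, the opening and the grip force at its end, in the units of the state.
- arm.read_state(): the state, without advancing time (a new reading comes with each control period).
- vision.get_image(name): name is "scene" or "top" or "wrist"; returns a dict with "image" (400x640x3 uint8, red, green, blue), "z_map" (400x640 float32, mm along the optical axis (not along the pixel's ray), 0 where there is no reading), "K" (3x3 intrinsics, pixels), "D" ([k1, k2, p1, p2, k3] as OpenCV has them; the pictures are not rectified), "world_to_cam" (4x4, takes a point from world to camera coordinates); the wrist camera has in their place "mount" (4x4, takes a point from camera to tool coordinates, whose origin is the TCP and whose axes are the flange's). Camera axes: x right, y down, z forward; pixel columns grow to the right and rows downward; lengths in mm; the calibration is good to about 2 mm. A picture is of the moment at which its call begins: read the wrist's pose just before it.
- arm.job_done(): hands the job in; it is judged then, once.
The state is a dict: "clock": time; "joints": joint angles; "joint_vel": joint speeds; "joint_efforts": joint torques, N m; "position": TCP position; "ee_rot": TCP orientation; "contact_force": force on the tool from outside, world axes, zero at the start; "wrist_torque": the same for the moment, N m; "gripper_width": finger opening in mm; "grasp_force": force on a finger pad.
Only numpy, scipy, OpenCV 4.12 (cv2) and the standard library are available. Lean on these libraries where they do the work, as an engineer would, in place of code of your own. Each camera call takes 0.05 s, during which the arm holds its last target. There are 200 camera calls.

## Working session

There is one attempt and no reset: what is moved stays moved. The work goes in short steps, Python scripts to look and compute and a tool call to move; the robot and the scene stay as the last step left them, time stands still between calls to the robot, and variables do not carry over. Pictures are saved under pics/ and viewed, at most 10 in all, crops included, and the job is handed in when it is done.

Besides the shell and the picture viewer there is one more tool, called after "Emit:" by a JSON object that holds its "api" and its "payload". servo_tool: Moves the arm, as the interface text tells. Its arguments: {"type":"object","properties":{"plan":{"type":"array"}},"required":["plan"]}

```bash
mkdir -p pics; ls
cat > h.py <<'E'
import numpy as np, cv2
from bench import arm, vision
from scipy.spatial.transform import Rotation as R
def save(n,im): cv2.imwrite(f'pics/{n}.png',cv2.cvtColor(im,cv2.COLOR_RGB2BGR))
def w2c(g,s=None):
    if 'world_to_cam' in g: return np.array(g['world_to_cam'])
    T=np.eye(4);T[:3,:3]=R.from_quat(s['ee_rot']).as_matrix();T[:3,3]=s['position']
    return np.linalg.inv(T@np.array(g['mount']))
def ray(g,W,uv,z):
    p=cv2.undistortPoints(np.array(uv,float).reshape(-1,1,2),np.array(g['K'],float),np.array(g['D'],float)).reshape(-1,2)
    Rm,t=W[:3,:3],W[:3,3]; o=-Rm.T@t
    d=np.c_[p,np.ones(len(p))]@Rm
    return o+d*((z-o[2])/d[:,2])[:,None]
def pts(g,W,mask):
    v,u=np.nonzero(mask&(g['z_map']>0)); z=g['z_map'][v,u]
    p=cv2.undistortPoints(np.c_[u,v].astype(float).reshape(-1,1,2),np.array(g['K'],float),np.array(g['D'],float)).reshape(-1,2)
    return (np.c_[p*z[:,None],z]-W[:3,3])@W[:3,:3]
E
python3 - <<'E'
from h import *
s=arm.read_state();print(s)
a=[vision.get_image(n) for n in ("scene","top")]
for n,g in zip(("scene","top"),a): save(n+'0',g['image']); np.savez(n+'0',**g); print(g['K'],g['world_to_cam'])
E
```

```text
pics
{'clock': 0.0, 'joints': array([-1.09037711e+00,  3.85594360e-01,  6.60667352e-03, -5.16532435e-04,
       -1.19399353e+00, -2.58609334e-01]), 'joint_vel': array([ 2.82938471e-04,  1.12545717e-03,  7.20529011e-05,  1.67719779e-03,
       -8.34996140e-04, -3.29723036e-04]), 'joint_efforts': array([ 1.27292515e-04, -3.92291343e+01,  1.88400453e+01,  4.18623626e+00,
       -4.54982670e-03, -2.33589510e-06]), 'position': array([ 137.39454485, -609.10539285,  230.1886672 ]), 'ee_rot': array([-1.10582950e-01,  9.93866269e-01,  1.10540021e-03, -1.70707616e-04]), 'contact_force': array([ 0.30318307,  0.63513677, -0.05828715]), 'wrist_torque': array([-0.02068541,  0.02628998, -0.01273866]), 'grasp_force': 0.0, 'gripper_width': 85.27550172532905}
[[415.55499208   0.         323.0437037 ]
 [  0.         415.55499208 199.8313839 ]
 [  0.           0.           1.        ]] [[ 6.15905437e-01 -7.87728467e-01  1.20147939e-02 -6.11665436e+02]
 [-3.01868729e-01 -2.50055530e-01 -9.19971468e-01  1.50586043e+02]
 [ 7.27692080e-01  5.62988539e-01 -3.91801151e-01  1.15157574e+03]
 [ 0.00000000e+00  0.00000000e+00  0.00000000e+00  1.00000000e+00]]
[[428.53877376   0.         318.6409642 ]
 [  0.         428.53877376 205.08407593]
 [  0.           0.           1.        ]] [[ 9.03881305e-03 -9.99695436e-01  2.29637684e-02 -3.82288015e+02]
 [-9.90162591e-01 -1.21545768e-02 -1.39392642e-01  5.43194700e+02]
 [ 1.39629303e-01 -2.14779204e-02 -9.89970887e-01  1.23957954e+03]
 [ 0.00000000e+00  0.00000000e+00  0.00000000e+00  1.00000000e+00]]
```

View pics/top0.png

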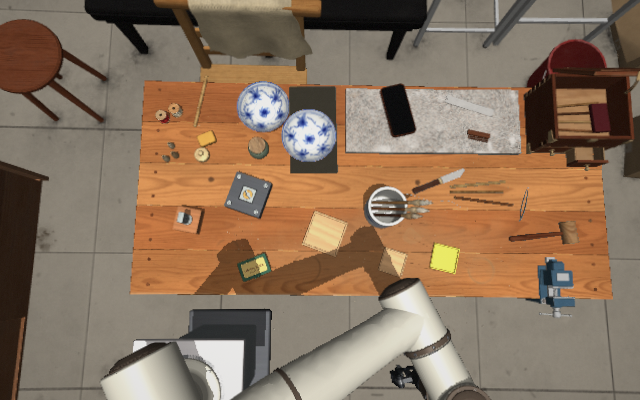

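View pics/scene0.png

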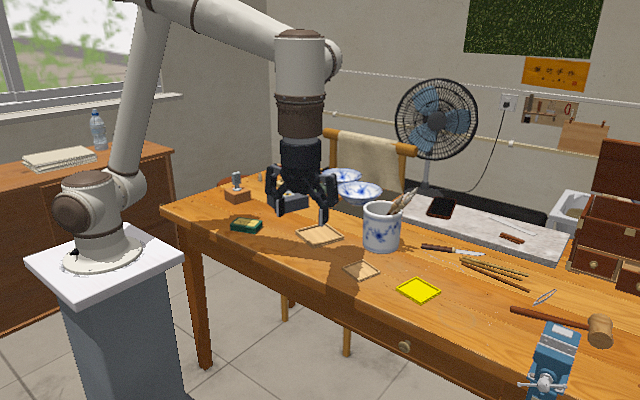

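Top view: the stand with the puller is at (187,219) and the block with the plug at (248,194). Tray candidates are a large wooden one (325,232), a small wooden one (393,262) and a yellow one (445,258); I choose (325,232). The tin is at (255,266), the jar at (258,147) and the weight at (202,155).

Run:
```python
from h import *
g=dict(np.load('top0.npz')); im=g['image'];W=w2c(g)
c=im[140:290,140:360]; save('crop0',cv2.resize(c,(792,540),interpolation=cv2.INTER_CUBIC))
P=pts(g,W,np.ones(im.shape[:2],bool))
v,u=np.nonzero(g['z_map']>0)
def comp(box,lo,hi):
    m=(u>box[0])&(u<box[1])&(v>box[2])&(v<box[3])&(P[:,2]>lo)&(P[:,2]<hi)
    q=P[m].astype(np.float32); r=cv2.minAreaRect(q[:,:2]); print(box,lo,m.sum(),q.mean(0).round(1),r)
t=(u>100)&(u<600)&(v>270)&(v<290); print('table z',np.median(P[t,2]))
comp((165,210,200,240),34,48)
comp((165,210,200,240),75,110)
comp((220,280,165,225),38,52)
comp((295,355,205,262),9,20)
comp((375,412,240,282),9,20)
```

```text
table z -0.828678346624186Traceback (most recent call last):
  File "<stdin>", line 10, in <module>
  File "<stdin>", line 8, in comp
cv2.error: OpenCV(4.12.0) /io/opencv/modules/imgproc/src/convhull.cpp:143: error: (-215:Assertion failed) total >= 0 && (depth == CV_32F || depth == CV_32S) in function 'convexHull'
```

View pics/crop0.png

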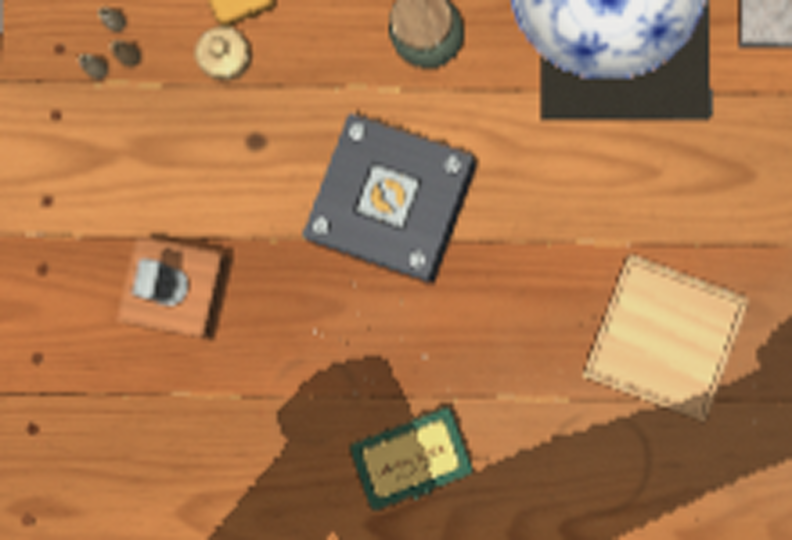

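The crop shows the puller standing in its stand (crop 165,285), the block with its bright plug and slotted brass disc (crop 387,195), and the large wooden tray (crop 665,335).

Run:
```python
from h import *
g=dict(np.load('top0.npz')); im=g['image'];W=w2c(g)
f=lambda c:[[140+a/3.6,140+b/3.6] for a,b in c]
for n,c,z in (('stand',[(178,287)],40),('puller top',[(148,277)],90),('block',[(358,113),(474,155),(431,283),(304,240)],45),('blocktop',[(358,113),(474,155),(431,270),(304,232)],45),('plug',[(368,165),(420,180),(405,226),(357,212)],45),('tray',[(632,255),(747,297),(707,418),(584,376)],14)):
    r=ray(g,W,f(c),z); print(n,r.round(1).tolist(),r.mean(0).round(1))
m=g['z_map'][205:235,170:205]; print((m>0).mean(), m.min(),m.max())
mw=vision.get_image('wrist'); print(mw['mount'],mw['K'],mw['D'])
```

```text
stand [[499.3, 4.5, 40.0]] [499.3   4.5  40. ]
puller top [[501.8, 14.3, 90.0]] [501.8  14.3  90. ]
block [[646.1, -137.8, 45.0], [611.8, -235.0, 45.0], [504.3, -202.3, 45.0], [538.7, -97.3, 45.0]] [ 575.2 -168.1   45. ]
blocktop [[646.1, -137.8, 45.0], [611.8, -235.0, 45.0], [515.1, -202.0, 45.0], [545.4, -97.0, 45.0]] [ 579.6 -167.9   45. ]
plug [[602.2, -147.5, 45.0], [590.1, -190.8, 45.0], [551.4, -179.6, 45.0], [562.6, -139.8, 45.0]] [ 576.6 -164.4   45. ]
tray [[533.4, -367.8, 14.0], [498.8, -465.5, 14.0], [396.8, -431.9, 14.0], [430.8, -328.7, 14.0]] [ 464.9 -398.5   14. ]
0.9942857142857143 0.0 1324.265
[[ 7.70803442e-04 -9.46487536e-01 -3.22739447e-01  8.29918427e+01]
 [ 9.99999659e-01  6.34099176e-04  5.28711982e-04  1.69029576e-02]
 [-2.95770484e-04 -3.22739744e-01  9.46487702e-01 -1.43335045e+02]
 [ 0.00000000e+00  0.00000000e+00  0.00000000e+00  1.00000000e+00]] [[336.31766815   0.         315.3416477 ]
 [  0.         336.31766815 203.24675473]
 [  0.           0.           1.        ]] [-0.02461297  0.          0.          0.          0.        ]
```

Emit:
{"api": "servo_tool", "payload": {"plan": [[0.112,0.1455,0,0,0,0,1],[0.112,0.1455,0,0,0,0,1],[0.112,0.1455,0,0,0,0,1],[0.112,0.1455,0,0,0,0,1],[0.112,0.1455,0,0,0,0,1],[0.112,0.1455,0,0,0,0,1],[0.112,0.1455,0,0,0,0,1],[0.112,0.1455,0,0,0,0,1],[0.112,0.1455,0,0,0,0,1],[0.112,0.1455,0,0,0,0,1],[0.112,0.1455,0,0,0,0,1],[0.112,0.1455,0,0,0,0,1],[0,0,0,0,0,0,1],[0,0,0,0,0,0,1]]}}

```text
clock: 1.9
position: [540.2, -85.8, 230.8]
ee_rot: [-0.111, 0.994, 0.0, -0.001]
contact_force: [0.6, 0.4, 0.7]
gripper_width: 85.2
grasp_force: 0.0
```

Run:
```python
from h import *
s=arm.read_state(); g=vision.get_image('wrist'); np.savez('w1',**g,pos=s['position'],rot=s['ee_rot']); print(s['clock'],s['joints'],s['position'],s['ee_rot'])
save('w1',g['image'])
```

```text
1.9 [ 1.38942150e-01  2.53411942e-01 -1.84668309e-01 -1.79019336e-04
 -1.13414178e+00 -1.48746095e+00] [540.24031694 -85.75726926 230.80468191] [-1.10872402e-01  9.93834390e-01  6.12355756e-05 -7.14832401e-04]
```

View pics/w1.png

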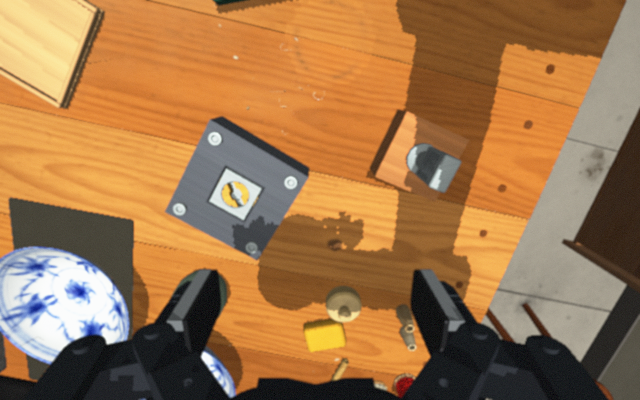

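Wrist view: plug disc with slot at (235,192), block screws at (214,139), (291,183), (252,249), (180,210), and the puller in its stand at (435,167).

Run:
```python
from h import *
g=dict(np.load('w1.npz')); im=g['image'];s=dict(position=g['pos'],ee_rot=g['rot']);W=w2c(g,s)
hsv=cv2.cvtColor(im,cv2.COLOR_RGB2HSV)
r=ray(g,W,[(214,139),(291,183),(252,249),(180,210)],45);print('screws',r.round(1).tolist(),r.mean(0))
P=pts(g,W,np.ones(im.shape[:2],bool));v,u=np.nonzero(g['z_map']>0)
def comp(box,lo,hi,z=None):
    m=(u>box[0])&(u<box[1])&(v>box[2])&(v<box[3])&(P[:,2]>lo)&(P[:,2]<hi)
    print(box,m.sum())
    if m.sum()<5: return
    q=P[m].astype(np.float32); print(q.mean(0).round(1),np.median(q,0).round(1),cv2.minAreaRect(q[:,:2]))
print('table',np.median(P[(u>300)&(u<380)&(v>40)&(v<80),2]))
comp((360,480,95,200),36,44); comp((360,480,95,200),80,100); comp((360,480,95,200),60,80)
comp((160,320,110,265),41,50)
# plug bright
m=((hsv[...,2]>150)&(hsv[...,1]<50)).astype(np.uint8); m[:160]=0;m[225:]=0;m[:,:205]=0;m[:,268:]=0
c=max(cv2.findContours(m,0,2)[0],key=cv2.contourArea); rr=cv2.minAreaRect(c); print(rr)
b=ray(g,W,cv2.boxPoints(rr),45); print('plug',b.round(1).tolist(),b.mean(0))
a=cv2.resize(im[155:230,195:275],None,fx=5,fy=5,interpolation=cv2.INTER_CUBIC);d=cv2.resize(im[105:200,365:480],(454,375),interpolation=cv2.INTER_CUBIC);save('w1c',np.hstack([a,d[:375,:400]]))
```

```text
screws [[525.8, -190.0, 45.0], [552.8, -108.0, 45.0], [634.8, -134.6, 45.0], [607.0, -215.4, 45.0]] [ 580.07253773 -161.9829011    45.        ]
table 0.8933537357242923
(360, 480, 95, 200) 3309Traceback (most recent call last):
  File "<stdin>", line 12, in <module>
  File "<stdin>", line 10, in comp
cv2.error: OpenCV(4.12.0) /io/opencv/modules/imgproc/src/convhull.cpp:143: error: (-215:Assertion failed) total >= 0 && (depth == CV_32F || depth == CV_32S) in function 'convexHull'
```

```bash
cat > m.py <<'E'
from h import *
def load(n):
    g=dict(np.load(n+'.npz')); W=w2c(g,dict(position=g['pos'],ee_rot=g['rot'])) if 'pos' in g else w2c(g)
    return g,W
def comp(g,W,box,lo,hi):
    mk=np.zeros(g['z_map'].shape,bool); mk[box[2]:box[3],box[0]:box[1]]=1
    P=pts(g,W,mk); q=P[(P[:,2]>lo)&(P[:,2]<hi)]
    print(lo,len(q))
    if len(q)>5: print(q.mean(0).round(1),np.median(q,0).round(1),cv2.minAreaRect(np.ascontiguousarray(q[:,:2]).astype(np.float32)))
    return q
E
python3 - <<'E'
from m import *
g,W=load('w1'); im=g['image']
hsv=cv2.cvtColor(im,cv2.COLOR_RGB2HSV)
for l,h in ((36,44),(80,100),(60,80)): comp(g,W,(360,480,95,200),l,h)
comp(g,W,(160,320,110,265),41,50)
m=((hsv[...,2]>150)&(hsv[...,1]<50)).astype(np.uint8); m[:160]=0;m[225:]=0;m[:,:205]=0;m[:,268:]=0
c=max(cv2.findContours(m,0,2)[0],key=cv2.contourArea); rr=cv2.minAreaRect(c); print(rr)
b=ray(g,W,cv2.boxPoints(rr),45); print('plug',b.round(1).tolist(),b.mean(0))
a=cv2.resize(im[155:230,195:275],None,fx=5,fy=5,interpolation=cv2.INTER_CUBIC);d=cv2.resize(im[105:200,375:475],(395,375),interpolation=cv2.INTER_CUBIC);save('w1c',np.hstack([a,d]))
E
```

```text
36 3309
[495.9   7.6  40.7] [488.3   2.8  40.7] ((499.86199951171875, 14.553886413574219), (70.95099639892578, 70.39601135253906), 79.72840118408203)
80 309
[497.4   6.7  90.6] [497.    6.3  91.2] ((497.4297790527344, 8.347406387329102), (10.751161575317383, 31.117372512817383), 65.36234283447266)
60 216
[497.7   6.9  72. ] [497.8   6.7  72.5] ((496.5113525390625, 8.221282958984375), (11.602005004882812, 31.46139907836914), 60.08515167236328)
41 10578
[ 574.1 -162.2   45.7] [ 572.9 -163.    45.7] ((577.5963134765625, -162.0317840576172), (110.73018646240234, 111.56155395507812), 71.54057312011719)
((234.82164001464844, 193.99363708496094), (40.8620491027832, 37.51008605957031), 28.610462188720703)
plug [[590.2, -188.1, 45.0], [551.6, -174.7, 45.0], [563.8, -136.1, 45.0], [603.5, -148.4, 45.0]] [ 577.29646076 -161.82828455   45.        ]
```

View pics/w1c.png

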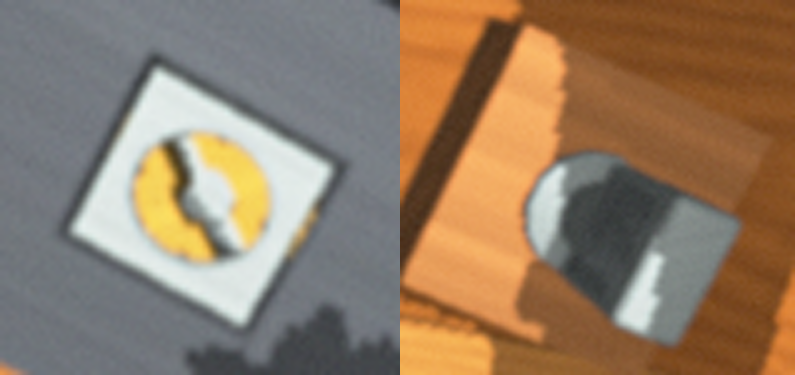

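Slot on the disc is visible, running from upper-left to lower-right in the crop (170,145)-(235,255). The handle top face is near crop (675,269). The handle top should sit at z=106, so I'll redo the height range.

Run:
```python
from m import *
g,W=load('w1'); im=g['image']
for l,h in ((99,115),(103,115),(60,99)): comp(g,W,(360,480,95,200),l,h)
r=ray(g,W,[(375+a/3.95,105+b/3.95) for a,b in [(742,220),(680,345),(615,320),(665,190)]],106);print('top',r.round(1).tolist(),r.mean(0).round(1))
# slot: brass disc and slot direction
r=ray(g,W,[(195+a/5,155+b/5) for a,b in [(170,145),(235,255),(203,198)]],43.5);d=r[1]-r[0];print('slot',r.round(1).tolist(),np.degrees(np.arctan2(d[1],d[0])))
h=cv2.cvtColor(im,cv2.COLOR_RGB2HSV);b=((h[...,0]>12)&(h[...,0]<35)&(h[...,1]>110)).astype(np.uint8);b[:178]=0;b[209:]=0;b[:,:218]=0;b[:,252:]=0
c=[x for x in cv2.findContours(b,0,1)[0] if cv2.contourArea(x)>20]; print([cv2.contourArea(x) for x in c])
hull=cv2.convexHull(np.vstack(c)); e=cv2.fitEllipse(hull); print(e, ray(g,W,[e[0]],43.5))
v,u=np.nonzero(b);p=ray(g,W,np.c_[u,v],43.5)[:,:2];p0=ray(g,W,[e[0]],43.5)[0,:2];q=p-p0
print(len(q)); best=min((np.sum(np.abs(-np.sin(t)*q[:,0]+np.cos(t)*q[:,1])<2.5),np.degrees(t)) for t in np.radians(range(0,180,2)));print(best,[ (int(np.sum(np.abs(-np.sin(t)*q[:,0]+np.cos(t)*q[:,1])<2.5)),int(np.degrees(t)+.5)) for t in np.radians(range(20,80,4))])
```

```text
99 781
[499.   12.5 106. ] [498.8  12.2 106.5] ((499.7762451171875, 13.489670753479004), (16.62177276611328, 30.324466705322266), 78.91199493408203)
103 711
[499.2  13.1 106.4] [499.   13.  106.5] ((499.799072265625, 13.606164932250977), (16.384355545043945, 30.324466705322266), 78.91199493408203)
60 506
[497.5   6.8  82.3] [497.4   6.5  82.7] ((497.083740234375, 8.628623962402344), (11.889554023742676, 31.500396728515625), 62.905826568603516)
top [[467.6, 105.8, 106.0], [495.6, 104.8, 106.0], [493.6, 88.6, 106.0], [465.5, 87.2, 106.0]] [480.6  96.6 106. ]
slot [[568.2, -169.5, 43.5], [588.8, -152.9, 43.5], [577.9, -161.3, 43.5]] 38.85408516546228
[167.0, 106.0]
((234.823486328125, 193.9772491455078), (23.984956741333008, 26.35892677307129), 112.68140411376953) [[ 577.42642053 -162.15030083   43.5       ]]
327
(np.int64(11), np.float64(29.999999999999996)) [(21, 20), (14, 24), (12, 28), (12, 32), (14, 36), (18, 40), (24, 44), (32, 48), (41, 52), (45, 56), (52, 60), (58, 64), (62, 68), (63, 72), (66, 76)]
```

Puller is at (499.8, 13.6) with its thin side at 78.9°. The plug centre is at (577.6, -162), and the slot lies roughly 31-39° in world. Moving to the puller.

Emit:
{"api": "servo_tool", "payload": {"plan": [[-0.0337,0.0828,-0.05,0,0,-0.052,1],[-0.0337,0.0828,-0.05,0,0,-0.052,1],[-0.0337,0.0828,-0.05,0,0,-0.052,1],[-0.0337,0.0828,-0.05,0,0,-0.052,1],[0,0,-0.08,0,0,0,1],[0,0,0,0,0,0,1],[0,0,0,0,0,0,1]]}}

```text
clock: 2.82
position: [500.7, 12.7, 148.3]
ee_rot: [0.097, 0.995, 0.0, 0.001]
contact_force: [0.2, -0.1, 0.3]
gripper_width: 85.3
grasp_force: 0.0
```

Run:
```python
from m import *
s=arm.read_state(); g=vision.get_image('wrist'); np.savez('w2',**g,pos=s['position'],rot=s['ee_rot']); Rm=R.from_quat(s['ee_rot']).as_matrix();print(s['clock'],s['position'],Rm.round(4),s['joints'])
g,W=load('w2')
Z=g['z_map'];P=pts(g,W,Z>0);k=(np.hypot(P[:,0]-500,P[:,1]-14)<35)&(P[:,2]>100)&(P[:,2]<112);q=P[k];print(len(q),q.mean(0),cv2.minAreaRect(np.ascontiguousarray(q[:,:2]).astype(np.float32)))
k=(np.hypot(P[:,0]-500,P[:,1]-14)<60)&(P[:,2]>36)&(P[:,2]<44);q=P[k];print(len(q),q.mean(0),cv2.minAreaRect(np.ascontiguousarray(q[:,:2]).astype(np.float32)))
```

```text
2.825 [500.73360922  12.70991228 148.27914346] [[-9.81e-01  1.94e-01  1.50e-03]
 [ 1.94e-01  9.81e-01  0.00e+00]
 [-1.40e-03  3.00e-04 -1.00e+00]] [ 3.50376872e-01  2.55926618e-01 -4.11853035e-01  5.99769090e-04
 -9.01614464e-01 -2.11681319e+00]
1267 [498.26826408  14.65273127 106.32251207] ((499.6548767089844, 14.42270278930664), (15.970560073852539, 29.992338180541992), 80.89990234375)
5859 [494.83141305  15.33999367  40.69010284] ((500.25634765625, 14.395343780517578), (70.09140014648438, 71.07632446289062), 79.85018157958984)
```

Emit:
{"api": "servo_tool", "payload": {"plan": [[-0.0033,0.0057,-0.066,0,0,0.015,1],[0,0,-0.066,0,0,0,1],[0,0,-0.066,0,0,0,1],[0,0,-0.066,0,0,0,1],[0,0,0,0,0,0,0],[0,0,0,0,0,0,0],[0,0,0,0,0,0,0],[0,0,0,0,0,0,0],[0,0,0,0,0,0,0],[0,0,0,0,0,0,0],[0,0,0,0,0,0,0]]}}

```text
clock: 4.25
position: [499.7, 15.3, 68.9]
ee_rot: [0.082, 0.997, 0.0, 0.001]
contact_force: [-0.9, -0.1, 6.4]
gripper_width: 15.3
grasp_force: 60.0
```

Emit:
{"api": "servo_tool", "payload": {"plan": [[0,0,0.04,0,0,0,0],[0,0,0.07,0,0,0,0],[0,0,0.07,0,0,0,0],[0,0,0.07,0,0,0,0],[0.0433,-0.0985,0,0,0,0.0655,0],[0.0433,-0.0985,0,0,0,0.0655,0],[0.0433,-0.0985,0,0,0,0.0655,0],[0.0433,-0.0985,0,0,0,0.0655,0],[0.0433,-0.0985,0,0,0,0.0655,0],[0.0433,-0.0985,0,0,0,0.0655,0],[0,0,0,0,0,0,0],[0,0,0,0,0,0,0]]}}

```text
clock: 5.75
position: [576.5, -161.8, 142.8]
ee_rot: [-0.305, 0.952, 0.0, -0.001]
contact_force: [-0.1, -0.2, -1.5]
gripper_width: 15.4
grasp_force: 59.1
```

Run:
```python
from m import *
s=arm.read_state(); g=vision.get_image('wrist'); np.savez('w3',**g,pos=s['position'],rot=s['ee_rot']); Rm=R.from_quat(s['ee_rot']).as_matrix();print(s['clock'],s['position'],Rm.round(4),s['joints'],s['contact_force'],s['wrist_torque'])
g,W=load('w3'); im=g['image']
save('w3',im)
q=comp(g,W,(0,640,0,300),41,50)
```

```text
5.75 [ 576.52082992 -161.7764239   142.75791026] [[-8.136e-01 -5.814e-01 -1.300e-03]
 [-5.814e-01  8.136e-01  5.000e-04]
 [ 8.000e-04  1.200e-03 -1.000e+00]] [-3.70005182e-03  4.16316373e-01 -1.79497178e-01 -6.39855499e-04
 -9.76293009e-01 -9.46262402e-01] [-0.0929316  -0.16600488 -1.52464303] [ 0.02752313 -0.01948789  0.06903295]
41 18742
[ 565.6 -152.1   45.2] [ 561.4 -171.    45.6] ((582.1634521484375, -159.3544921875), (163.59408569335938, 473.7687072753906), 35.518959045410156)
```

View pics/w3.png

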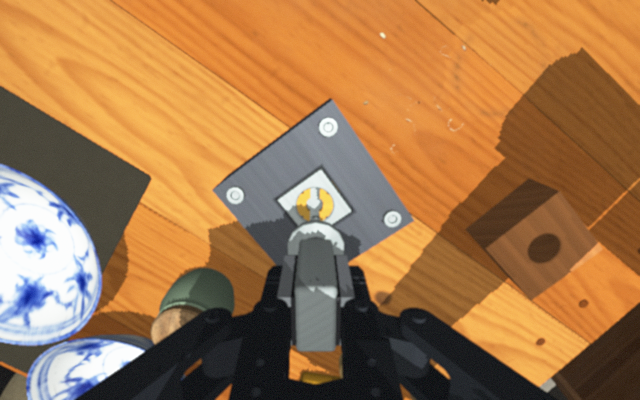

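The slot is at (315,187)-(317,215), running vertically in the image and so along the pin axis. The screws are at (328,127), (235,196) and (393,219).

Run:
```python
from m import *
g,W=load('w3'); im=g['image']
print(ray(g,W,[(235,196),(393,219)],46).mean(0))
h=cv2.cvtColor(im,cv2.COLOR_RGB2HSV)
b=((h[...,0]>14)&(h[...,0]<32)&(h[...,1]>90)).astype(np.uint8);b[:184]=0;b[228:]=0;b[:,:290]=0;b[:,345:]=0
v,u=np.nonzero(b);p=ray(g,W,np.c_[u,v],43.5)[:,:2]
print(len(p)); c,r=cv2.minEnclosingCircle(p.astype(np.float32));print(c,r)
L=cv2.connectedComponentsWithStats(b)[2];print(L[:,4])
# slot direction: inner edges of brass, per row, in the upper part
for y in range(186,224,2): 
    x=np.nonzero(b[y])[0]; print(y,''.join('#' if k else '.' for k in b[y,292:342]))
s=arm.read_state();T=R.from_quat(s['ee_rot']).as_matrix()
print('TCP nose below:',s['position']+T[:,2]*53)
```

```text
[ 578.49330053 -160.49938717   46.        ]
599
(577.6179809570312, -161.74510192871094) 13.842059135437012
[255401    290    309]
186 ..................................................
188 ..................................................
190 .............#####..........#####.................
192 ...........#######..........#######...............
194 ........##########.........##########.............
196 .......###########.........############...........
198 ......###########...........############..........
200 .....##########...............##########..........
202 .....#########................###########.........
204 .....##########...............###########.........
206 .....##########...............###########.........
208 .....###########.............############.........
210 ......############.........#############..........
212 ......############.........############...........
214 ........##########.........###########............
216 ...........#######.........#########..............
218 ............######..........######................
220 ...............###..........###...................
222 ..................................................
TCP nose below: [ 576.52540928 -161.44987554   89.93574517]
```

Emit:
{"api": "servo_tool", "payload": {"plan": [[0.0037,-0.001,-0.05,0,0,0,0],[0,0,-0.05,0,0,0,0],[0,0,-0.04,0,0,0,0],[0,0,-0.01,0,0,0,0],[0,0,-0.01,0,0,0,0],[0,0,-0.01,0,0,0,0],[0,0,0,0,0,0,0]]}}

```text
clock: 6.68
position: [578.3, -162.4, 92.2]
ee_rot: [-0.306, 0.952, -0.0, 0.0]
contact_force: [-1.0, 0.2, -1.7]
gripper_width: 15.2
grasp_force: 59.2
```

Emit:
{"api": "servo_tool", "payload": {"plan": [[0,0,-0.004,0,0,0,0],[0,0,-0.004,0,0,0,0],[0,0,-0.004,0,0,0,0],[0,0,-0.003,0,0,0,0],[0,0,0,0,0,0,0]]}}

```text
clock: 7.3
position: [578.2, -162.4, 87.5]
ee_rot: [-0.306, 0.952, 0.0, -0.0]
contact_force: [-0.7, -0.7, -1.5]
gripper_width: 15.4
grasp_force: 59.2
```

Emit:
{"api": "servo_tool", "payload": {"plan": [[0,0,-0.004,0,0,0,0],[0,0,-0.004,0,0,0,0],[0,0,-0.004,0,0,0,0],[0,0,-0.004,0,0,0,0],[0,0,0,0,0,0,0]]}}

```text
clock: 7.92
position: [578.2, -162.3, 82.6]
ee_rot: [-0.306, 0.952, 0.0, -0.0]
contact_force: [-0.8, -0.3, -2.2]
gripper_width: 15.5
grasp_force: 59.3
```

Emit:
{"api": "servo_tool", "payload": {"plan": [[0,0,-0.004,0,0,0,0],[0,0,-0.004,0,0,0,0],[0,0,-0.004,0,0,0,0],[0,0,-0.003,0,0,0,0],[0,0,-0.002,0,0,0,0],[0,0,0,0,0,0,0]]}}

```text
clock: 8.68
position: [578.3, -162.4, 77.6]
ee_rot: [-0.306, 0.952, 0.0, -0.0]
contact_force: [-1.6, -0.4, -1.4]
gripper_width: 15.6
grasp_force: 59.4
```

Emit:
{"api": "servo_tool", "payload": {"plan": [[0,0,-0.002,0,0,0,0],[0,0,-0.002,0,0,0,0],[0,0,0,0,0,0,0]]}}

```text
clock: 9.05
position: [578.3, -162.4, 76.8]
ee_rot: [-0.306, 0.952, -0.0, 0.0]
contact_force: [-1.3, 0.8, 1.0]
gripper_width: 15.2
grasp_force: 59.8
```

Emit:
{"api": "servo_tool", "payload": {"plan": [[0,0,-0.001,0,0,0,0],[0,0,0,0,0,0,0]]}}

```text
clock: 9.3
position: [578.4, -162.4, 76.7]
ee_rot: [-0.306, 0.952, -0.0, 0.0]
contact_force: [-3.1, 0.3, 4.4]
gripper_width: 15.2
grasp_force: 60.0
```

Emit:
{"api": "servo_tool", "payload": {"plan": [[0,0,0,0,0,-0.045,0],[0,0,0,0,0,-0.045,0],[0,0,0,0,0,-0.045,0],[0,0,0,0,0,-0.045,0],[0,0,0,0,0,0,0]]}}

```text
clock: 9.93
position: [578.5, -162.3, 76.7]
ee_rot: [-0.131, 0.991, -0.0, 0.0]
contact_force: [-3.9, 1.3, 4.4]
gripper_width: 15.3
grasp_force: 60.0
```

```bash
cat > st.py <<'E'
from m import *
s=arm.read_state();T=R.from_quat(s['ee_rot']).as_matrix();print(s['clock'],s['position'].round(2),'yaw y',np.degrees(np.arctan2(T[1,1],T[0,1])).round(2),s['contact_force'].round(2),s['wrist_torque'].round(3),s['gripper_width'].round(2),s['joints'].round(2))
E
python3 st.py
```

```text
Traceback (most recent call last):
  File "st.py", line 2, in <module>
    s=arm.read_state();T=R.from_quat(s['ee_rot']).as_matrix();print(s['clock'],s['position'].round(2),'yaw y',np.degrees(np.arctan2(T[1,1],T[0,1])).round(2),s['contact_force'].round(2),s['wrist_torque'].round(3),s['gripper_width'].round(2),s['joints'].round(2))
                                                                                                                                                                                                                    ^^^^^^^^^^^^^^^^^^^^^^^^
AttributeError: 'float' object has no attribute 'round'
```

Emit:
{"api": "servo_tool", "payload": {"plan": [[-0.0015,0,0,0,0,-0.045,0],[0,0,0,0,0,-0.045,0],[0,0,0,0,0,-0.045,0],[0,0,0,0,0,-0.045,0],[0,0,0,0,0,-0.045,0],[0,0,0,0,0,-0.045,0],[0,0,0,0,0,0,0]]}}

```text
clock: 10.8
position: [578.5, -162.3, 76.7]
ee_rot: [0.137, 0.991, 0.0, 0.001]
contact_force: [-1.0, 1.0, 4.3]
gripper_width: 15.4
grasp_force: 60.1
```

```bash
sed -i "s/s\['gripper_width'\].round(2)/s['gripper_width']/" st.py; python3 st.py
```

```text
10.8 [ 578.55 -162.32   76.67] yaw y 74.2 [-1.05  0.96  4.31] [0.434 0.461 0.002] 15.425128518342431 [-0.    0.49 -0.25  0.   -0.83 -1.84]
```

Emit:
{"api": "servo_tool", "payload": {"plan": [[0,0,0,0,0,-0.03,0],[0,0,0,0,0,-0.03,0],[0,0,0,0,0,0,0]]}}

```text
clock: 11.18
position: [578.5, -162.4, 76.7]
ee_rot: [0.196, 0.981, 0.0, 0.001]
contact_force: [-1.5, 1.3, 4.7]
gripper_width: 15.4
grasp_force: 60.1
```

```bash
python3 st.py
```

```text
11.175 [ 578.5  -162.4    76.66] yaw y 67.34 [-1.48  1.29  4.7 ] [ 0.425  0.414 -0.024] 15.364913610567449 [-0.    0.49 -0.25  0.   -0.83 -1.96]
```

Emit:
{"api": "servo_tool", "payload": {"plan": [[0,0,0,0,0,-0.02,0],[0,0,0,0,0,-0.02,0],[0,0,0,0,0,0,0]]}}

```text
clock: 11.55
position: [578.5, -162.4, 76.6]
ee_rot: [0.235, 0.972, 0.0, 0.001]
contact_force: [-1.1, 1.8, 4.5]
gripper_width: 15.1
grasp_force: 60.2
```

```bash
python3 st.py
```

```text
11.55 [ 578.49 -162.39   76.62] yaw y 62.76 [-1.14  1.8   4.46] [0.426 0.389 0.04 ] 15.06770725188464 [-0.    0.49 -0.25  0.   -0.83 -2.04]
```

Emit:
{"api": "servo_tool", "payload": {"plan": [[0,0,0,0,0,-0.02,0],[0,0,0,0,0,-0.01,0],[0,0,0,0,0,0,0]]}}

```text
clock: 11.92
position: [578.5, -162.4, 76.6]
ee_rot: [0.264, 0.964, 0.0, 0.001]
contact_force: [-1.0, 1.1, 4.9]
gripper_width: 15.5
grasp_force: 60.2
```

```bash
python3 st.py
```

```text
11.925 [ 578.5  -162.4    76.63] yaw y 59.33 [-0.99  1.06  4.94] [0.419 0.37  0.007] 15.46730877820901 [-0.    0.49 -0.25  0.   -0.83 -2.1 ]
```

Emit:
{"api": "servo_tool", "payload": {"plan": [[0,0,0,0,0,-0.02,0],[0,0,0,0,0,0,0]]}}

```text
clock: 12.18
position: [578.5, -162.4, 76.6]
ee_rot: [0.284, 0.959, 0.0, 0.001]
contact_force: [-1.3, 1.0, 4.6]
gripper_width: 15.4
grasp_force: 60.2
```

```bash
python3 st.py
```

```text
12.175 [ 578.49 -162.45   76.62] yaw y 57.03 [-1.32  1.03  4.6 ] [ 0.36   0.385 -0.011] 15.385592971170796 [-0.    0.49 -0.25  0.   -0.83 -2.14]
```

Emit:
{"api": "servo_tool", "payload": {"plan": [[0,0,0,0,0,-0.02,0],[0,0,0,0,0,-0.01,0],[0,0,0,0,0,0,0]]}}

```text
clock: 12.55
position: [578.4, -162.5, 76.7]
ee_rot: [0.312, 0.95, 0.0, 0.001]
contact_force: [-1.6, -0.0, 5.4]
gripper_width: 15.3
grasp_force: 60.2
```

```bash
python3 st.py
```

```text
12.55 [ 578.41 -162.51   76.65] yaw y 53.6 [-1.61 -0.01  5.42] [0.285 0.367 0.016] 15.302756422827963 [-0.    0.49 -0.25  0.   -0.83 -2.2 ]
```

Emit:
{"api": "servo_tool", "payload": {"plan": [[0,0,0,0,0,-0.02,0],[0,0,0,0,0,0,0]]}}

```text
clock: 12.8
position: [578.3, -162.6, 76.6]
ee_rot: [0.331, 0.944, -0.0, 0.001]
contact_force: [-1.3, 1.5, 5.5]
gripper_width: 15.2
grasp_force: 60.2
```

```bash
python3 st.py
```

```text
12.8 [ 578.31 -162.59   76.63] yaw y 51.31 [-1.26  1.5   5.47] [0.237 0.467 0.044] 15.158373077905365 [-0.    0.49 -0.25  0.   -0.83 -2.24]
```

Emit:
{"api": "servo_tool", "payload": {"plan": [[0,0,0,0,0,-0.02,0],[0,0,0,0,0,0,0]]}}

```text
clock: 13.05
position: [578.2, -162.7, 76.6]
ee_rot: [0.35, 0.937, -0.0, 0.0]
contact_force: [-1.1, 0.1, 5.0]
gripper_width: 15.6
grasp_force: 60.2
```

```bash
python3 st.py
```

```text
13.05 [ 578.24 -162.66   76.65] yaw y 49.02 [-1.12  0.13  4.95] [0.125 0.494 0.014] 15.559676609315591 [-0.    0.49 -0.25  0.   -0.83 -2.28]
```

Emit:
{"api": "servo_tool", "payload": {"plan": [[0,0,0,0,0,-0.02,0],[0,0,0,0,0,0,0]]}}

```text
clock: 13.3
position: [578.2, -162.7, 76.6]
ee_rot: [0.368, 0.93, -0.0, 0.0]
contact_force: [-0.3, 0.1, 5.7]
gripper_width: 15.3
grasp_force: 60.2
```

```bash
python3 st.py
```

```text
13.3 [ 578.19 -162.71   76.63] yaw y 46.75 [-0.32  0.08  5.74] [0.073 0.549 0.138] 15.33603090192979 [-0.    0.49 -0.25  0.   -0.83 -2.32]
```

Emit:
{"api": "servo_tool", "payload": {"plan": [[0,0,0.005,0,0,0.004,0],[0,0,0.005,0,0,0,0],[0,0,0.005,0,0,0,0],[0,0,0.005,0,0,0,0],[0,0,0,0,0,0,0]]}}

```text
clock: 13.92
position: [576.6, -161.9, 80.5]
ee_rot: [0.367, 0.93, -0.0, -0.002]
contact_force: [1.5, 0.0, -15.6]
gripper_width: 15.2
grasp_force: 58.6
```

```bash
python3 st.py
```

```text
13.925 [ 576.6  -161.93   80.51] yaw y 46.98 [  1.48   0.02 -15.64] [ 0.021 -0.818  0.078] 15.211012826813628 [-0.    0.49 -0.24 -0.   -0.84 -2.32]
```

Emit:
{"api": "servo_tool", "payload": {"plan": [[0,0,0.01,0,0,0,0],[0,0,0.01,0,0,0,0],[0,0,0.01,0,0,0,0],[0,0,0.01,0,0,0,0],[0,0,0,0,0,0,0]]}}

```text
clock: 14.55
position: [577.2, -162.4, 94.6]
ee_rot: [0.366, 0.93, -0.0, -0.001]
contact_force: [-1.3, 1.2, -12.2]
gripper_width: 15.3
grasp_force: 59.1
```

Emit:
{"api": "servo_tool", "payload": {"plan": [[0,0,0.01,0,0,0,0],[0,0,0.01,0,0,0,0],[0,0,0.01,0,0,0,0],[0,0,0.01,0,0,0,0],[0,0,0.01,0,0,0,0],[0,0,0.01,0,0,0,0],[0,0,0,0,0,0,0]]}}

```text
clock: 15.42
position: [579.1, -162.7, 113.4]
ee_rot: [0.366, 0.931, 0.0, 0.002]
contact_force: [-0.4, 0.1, -4.7]
gripper_width: 15.5
grasp_force: 60.4
```

Emit:
{"api": "servo_tool", "payload": {"plan": [[0,0,0.02,0,0,0,0],[0,0,0.03,0,0,0,0],[0,0,0.03,0,0,0,0],[0,0,0.02,0,0,0,0],[0,0,0,0,0,0,0]]}}

```text
clock: 16.05
position: [578.3, -162.4, 143.0]
ee_rot: [0.366, 0.93, 0.0, 0.001]
contact_force: [-0.4, 0.5, -4.1]
gripper_width: 15.5
grasp_force: 60.3
```

Run:
```python
exec(open('st.py').read())
g=vision.get_image('wrist'); save('w4',g['image']); g2=vision.get_image('scene'); W=w2c(g2)
p=(W@np.r_[s['position'],1])[:3]; uv=cv2.projectPoints(p.reshape(1,1,3),np.zeros(3),np.zeros(3),g2['K'],np.array(g2['D'],float))[0].ravel().astype(int);print(uv)
x,y=uv; c=g2['image'][max(0,y-50):y+70,max(0,x-60):x+60]; save('s4',np.hstack([cv2.resize(c,(400,400)),cv2.resize(g['image'][100:400,170:470],(400,400))]))
```

```text
16.05 [ 578.29 -162.41  143.03] yaw y 47.02 [-0.39  0.52 -4.14] [-0.023 -0.     0.02 ] 15.533892157104656 [-0.    0.42 -0.18  0.   -0.97 -2.32]
[286 166]
```

View pics/s4.png

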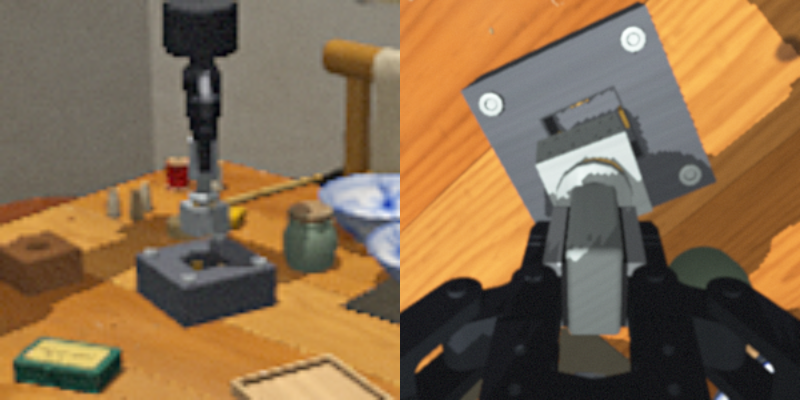

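The plug hangs on the puller clear of the block (scene crop 200,215). Carrying it toward the tray.

Emit:
{"api": "servo_tool", "payload": {"plan": [[-0.015,-0.03,0,0,0,0,0],[-0.03,-0.06,0,0,0,0,0],[-0.04,-0.08,0,0,0,0,0],[-0.04,-0.085,0,0,0,0,0],[-0.04,-0.085,0,0,0,0,0],[-0.04,-0.085,0,0,0,0,0],[-0.04,-0.085,0,0,0,0,0],[-0.04,-0.08,0,0,0,0,0],[-0.04,-0.08,0,0,0,0,0],[-0.03,-0.06,0,0,0,0,0],[-0.015,-0.035,0,0,0,0,0],[-0.007,-0.015,0,0,0,0,0],[0,0,0,0,0,0,0]]}}

```text
clock: 17.77
position: [464.8, -396.3, 142.1]
ee_rot: [0.366, 0.93, 0.0, -0.0]
contact_force: [-0.3, -0.2, -5.5]
gripper_width: 15.5
grasp_force: 60.4
```

Run:
```python
exec(open('st.py').read())
g=vision.get_image('wrist');np.savez('w5',**g,pos=s['position'],rot=s['ee_rot']); save('w5',g['image'])
g,W=load('w5');q=pts(g,W,np.ones((400,640),bool)); k=(q[:,2]>9)&(q[:,2]<18)&(np.abs(q[:,0]-465)<90)&(np.abs(q[:,1]+398)<90);print(k.sum(),cv2.minAreaRect(np.ascontiguousarray(q[k][:,:2]).astype(np.float32)))
g,W=load('top0');q=pts(g,W,np.ones((400,640),bool)); k=(q[:,2]>9)&(q[:,2]<18)&(np.abs(q[:,0]-465)<80)&(np.abs(q[:,1]+398)<80);print(k.sum(),cv2.minAreaRect(np.ascontiguousarray(q[k][:,:2]).astype(np.float32)))
```

```text
17.775 [ 464.84 -396.29  142.12] yaw y 47.02 [-0.27 -0.19 -5.46] [0.033 0.046 0.004] 15.548718622178363 [-0.44  0.43 -0.15 -0.   -0.99 -1.88]
2763 ((465.4535217285156, -395.5540771484375), (110.21310424804688, 110.48196411132812), 70.153076171875)
224 ((464.35577392578125, -396.0630798339844), (109.74066925048828, 109.71597290039062), 69.94893646240234)
```

View pics/w5.png

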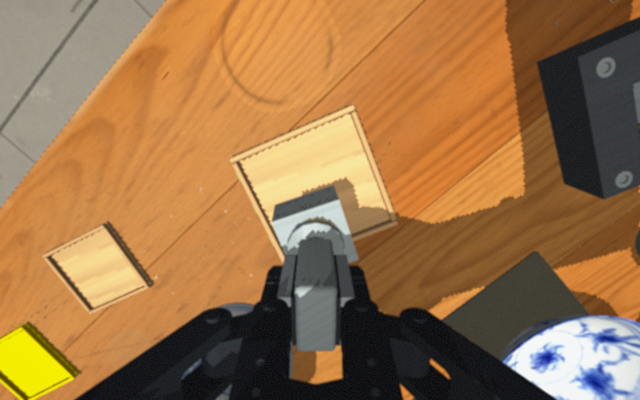

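The large tray is centred under the plug. The pot is well to the side and the small and yellow trays are at (97,265) and (30,360). Lowering.

Emit:
{"api": "servo_tool", "payload": {"plan": [[0,0,-0.03,0,0,0,0],[0,0,-0.05,0,0,0,0],[0,0,-0.05,0,0,0,0],[0,0,-0.04,0,0,0,0],[0,0,-0.02,0,0,0,0],[0,0,-0.02,0,0,0,0],[0,0,-0.01,0,0,0,0],[0,0,-0.01,0,0,0,0],[0,0,0,0,0,0,0]]}}

```text
clock: 18.95
position: [464.8, -396.4, 73.2]
ee_rot: [0.366, 0.93, 0.0, -0.0]
contact_force: [-0.7, -0.3, -4.8]
gripper_width: 15.2
grasp_force: 60.4
```

Emit:
{"api": "servo_tool", "payload": {"plan": [[0,0,-0.005,0,0,0,0],[0,0,-0.005,0,0,0,0],[0,0,0,0,0,0,0]]}}

```text
clock: 19.32
position: [464.7, -396.3, 70.1]
ee_rot: [0.366, 0.93, 0.0, -0.0]
contact_force: [-0.0, 0.2, -4.5]
gripper_width: 15.4
grasp_force: 60.4
```

Emit:
{"api": "servo_tool", "payload": {"plan": [[0,0,-0.004,0,0,0,0],[0,0,-0.003,0,0,0,0],[0,0,0,0,0,0,0]]}}

```text
clock: 19.7
position: [465.2, -396.7, 68.7]
ee_rot: [0.366, 0.931, -0.0, 0.001]
contact_force: [-0.3, 0.1, -1.7]
gripper_width: 15.4
grasp_force: 60.9
```

Emit:
{"api": "servo_tool", "payload": {"plan": [[0,0,-0.002,0,0,0,0],[0,0,0,0,0,0,0]]}}

```text
clock: 19.95
position: [465.1, -396.6, 67.8]
ee_rot: [0.366, 0.931, -0.0, 0.0]
contact_force: [0.8, 0.3, -1.5]
gripper_width: 15.4
grasp_force: 60.9
```

Emit:
{"api": "servo_tool", "payload": {"plan": [[0,0,-0.002,0,0,0,0],[0,0,-0.001,0,0,0,0],[0,0,0,0,0,0,0]]}}

```text
clock: 20.32
position: [464.9, -396.5, 66.9]
ee_rot: [0.366, 0.931, -0.0, 0.0]
contact_force: [-0.7, 0.4, -0.3]
gripper_width: 15.4
grasp_force: 61.1
```

Emit:
{"api": "servo_tool", "payload": {"plan": [[0,0,0,0,0,0,0.3],[0,0,0,0,0,0,0.5],[0,0,0,0,0,0,0.6],[0,0,0,0,0,0,0.6],[0,0,0,0,0,0,0.6],[0,0,0,0,0,0,0.6]]}}

```text
clock: 21.08
position: [464.8, -396.4, 66.6]
ee_rot: [0.366, 0.93, 0.0, -0.0]
contact_force: [1.0, -0.5, 0.9]
gripper_width: 51.3
grasp_force: 0.0
```

Emit:
{"api": "servo_tool", "payload": {"plan": [[0,0,0.03,0,0,0,0.6],[0,0,0.06,0,0,0,0.6],[0,0,0.08,0,0,0,0.6],[0,0,0.1,0,0,0,0.6],[0,0,0.1,0,0,0,0.6],[0,0,0.05,0,0,0,0.6],[0,0,0,0,0,0,0.6],[0,0,0,0,0,0,0.6]]}}

```text
clock: 22.08
position: [464.1, -395.9, 191.3]
ee_rot: [0.367, 0.93, 0.0, -0.001]
contact_force: [-0.4, 1.1, -0.1]
gripper_width: 51.2
grasp_force: 0.0
```

Run:
```python
exec(open('st.py').read())
g=vision.get_image('wrist');np.savez('w6',**g,pos=s['position'],rot=s['ee_rot']); g2=vision.get_image('scene')
save('w6',np.hstack([cv2.resize(g['image'],(400,400))[:, :],cv2.resize(g2['image'][170:290,260:380],(400,400))]))
g,W=load('w6');q=pts(g,W,np.ones((400,640),bool));k0=(np.hypot(q[:,0]-465,q[:,1]+396)<50)
for l,h in((95,112),(30,38),(38,50)):
    k=k0&(q[:,2]>l)&(q[:,2]<h);print(l,k.sum(),k.sum()>5 and (np.median(q[k],0),cv2.minAreaRect(np.ascontiguousarray(q[k][:,:2]).astype(np.float32))))
```

```text
22.075 [ 464.11 -395.91  191.26] yaw y 47.0 [-0.37  1.08 -0.06] [ 0.032  0.016 -0.02 ] 51.205587727801415 [-0.44  0.39 -0.09 -0.   -1.1  -1.88]
95 894 (array([ 464.31969993, -395.29037827,  104.40128864]), ((465.5546569824219, -396.426025390625), (16.49515724182129, 30.057340621948242), 50.16044235229492))
30 844 (array([ 456.90167086, -389.53668913,   35.67845701]), ((465.17376708984375, -396.4657897949219), (40.182228088378906, 40.555702209472656), 65.26080322265625))
38 394 (array([ 459.05334777, -389.89004417,   44.59307476]), ((463.5907287597656, -395.0364990234375), (29.911474227905273, 27.140623092651367), 47.76530456542969))
```

View pics/w6.png

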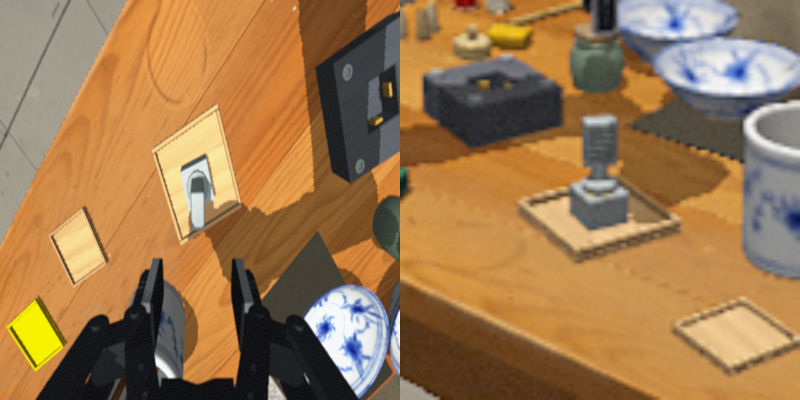

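The plug stands level in the tray at top height 35, and the puller is upright in it at top height 104. Both are centred and the arm is clear, so I'm handing in.

```bash
python3 -c "
from bench import arm; print(arm.job_done())"
```

```text
the job is handed in; nothing more can be done
None
```

The plug came out of the block with the puller locked in it and now stands upright in the large wooden tray; the gripper is clear and the job was handed in at about 22 s.

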